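# Show a prosthetic finger to the inspection camera

## Task

Stand the little inspection camera upright on the raised plate of its stand, centred and square to the plate, with the lens on the side towards the robot, and let go of it. Then pull the longest of the four prosthetic fingers out of the wooden rack and finish while holding it still in the air, upright with its tip up, about 100 mm straight in front of the lens, its hinge pin level with the lens centre and its rubber-padded palm side turned squarely to the lens. Leave the other fingers in the rack and everything else on the bench where it is.

Things in the scene. Friction and masses are not known exactly. Their poses are not given: they have to be found in the camera images.
- inspection_camera: small black block-shaped inspection camera standing on the bench, loose, about 0.11 kg, 26 (x) x 52 (y) x 40 (z) mm; origin at the centre of its underside, z up; the round grey lens barrel (28 mm across) sticks out 7 mm from its -x face, a grey screen fills its back; at the start the lens looks roughly towards the robot. Good to pinch by its two 52 mm-apart side faces (along y).
- lens (a point): centre of the camera's front glass, at x -20, z +22 mm in the camera's frame; it has the camera's axes, so the lens looks along its -x
- stand: camera stand, fixed: round steel foot 84 mm across and 12 mm high, a thin column (18 mm, with a 28 mm collar) and a plate on top 30 (x) x 44 (y) mm, top face 100 mm above the bench; origin at the centre of the foot's underside, z up; its -x side is the side towards the robot (turned at most 0.35 rad)
- stand_top (a point): centre of the stand's top plate, upper face, 100 mm over the bench, axes of the stand; the camera's underside goes here, its 52 mm width along the plate's 44 mm side
- rack: wooden block, fixed, 56 (x) x 172 (y) x 34 (z) mm, origin at the centre of its underside; four square blind holes in its top, 42 mm apart along its y (at -63, -21, 21, 63 mm), each 11.5 mm wide and 18 mm deep, each holding one white prosthetic finger upright with its spigot down; the fingers' palm sides face the rack's +y (the robot's left, within 0.35 rad)
- finger_long: longest finger, 98 mm, about 35 g, white plastic. Origin: centre of the underside of its square spigot (10 x 10 x 16 mm, in the hole), z up to the tip, +x = palm side (dark rubber pads). First link 17 x 17 mm, z 16 to 50; tip link 15 x 15 mm, z 50 to 98, curled 0.21 rad towards +x; its flat sides, 15 mm apart along y, are good to pinch at z 80, x +6 mm
- hinge (a point): middle of the longest finger's hinge pin, at z +50 mm in the finger's frame (axes of the finger; the pin lies along y). In the rack the first link's shoulder rests on the rack's top, so the finger's origin is 18 mm above the bench
- finger_b: a shorter finger of the same kind in the rack, 86 mm long, same frame; stays in the rack
- finger_c: a shorter finger of the same kind in the rack, 81 mm long, same frame; stays in the rack
- finger_d: a shorter finger of the same kind in the rack, 70 mm long, same frame; stays in the rack
- palm_shell: bystander: black palm shell of the prosthetic hand, 85 x 95 x 28 mm, lying flat; stays where it is
- mug: bystander: white mug, 80 mm across, 95 mm tall; stays where it is
- battery: bystander: two-cell battery pack, 66 x 37 x 19 mm; stays where it is
- servo: bystander: small black servo motor, 54 x 20 x 44 mm; stays where it is
- screw_jar: bystander: small glass jar with a metal cap, 40 mm across, 55 mm tall; stays where it is
- screwdriver: bystander: screwdriver, 190 mm long, lying flat; stays where it is
- tape_roll: bystander: roll of tape, 90 mm across, 20 mm tall; stays where it is

How it is judged:
By the outcome, as a careful person would: the job done as asked, in the order asked, and still so for the second after the job is handed in, while the arm keeps its last pose, push and grip.
It also fails if it takes over 58 s, if anything falls off the work surface, if the arm or the gripper's body presses on something with over 40 N, if the wrist force passes 120 N, or if a joint passes its speed limit or range.

## Robot

A 6-joint arm with a two-finger parallel gripper is mounted at the origin on the work surface. World frame = base frame: x ahead of the robot, y to its left, z up, the work surface at z = 0. Lengths are in m, angles in rad, forces in N, time in s.
With the tool pointing down it reaches from about 0.325 to 0.75 m from the base axis. Payload 7.6 kg.
Tool frame: the origin (TCP) lies midway between the tips of the shut fingers; the grasp point (between the pads) lies 19 mm behind it; z points along the fingers, y is the line along which they close (so a half turn about z gives the same grasp; the last joint's range is limited). The gripper opens to 85 mm and grips with 20 to 120 N. Pads are 22 mm wide; open, the fingers measure 114 mm over their backs; the gripper's body (76 mm by 85 mm) begins 54 mm behind the grasp point. The pads swing forward as they close: fully open they stand 13 mm farther back than shut.
Start: joints at [1.262, 0.052, 1.401, -0, 1.689, -0.07], TCP at [0.124, 0.51, 0.231] pointing down, gripper open.
Joint ranges: [-2.9, 2.9], [-0.91, 2.17], [0.12, 2.37], [-1.06, 4.2], [0.26, 2.73], [-2.93, 2.93]. Speed limits (rad/s): [2.57, 2.57, 3.01, 3.14, 3.14, 3.14].

## Interface

Orientations are given as a unit quaternion [w, x, y, z].
In Python, from workcell import env gives the robot as it stands. The module is installed in compiled form; this text tells all that it offers. Calls block until the motion is done:
- env.goto(position, orientation): joint-space move of the TCP to a pose.
- env.servo_line(position, attitude=None, vel=0.15, f_stop=None): straight line of the TCP; attitude=None keeps the orientation; vel is the mean speed in m/s. With f_stop (N) it stops when the force on the tool has changed by that much, and returns True; else False.
- env.goto_joints(angles): joint-space move.
- env.gripper_to(opening, grasp_force=None): opening from 0.0 (shut) to 1.0 (fully open); grasp_force is the grip in N (None keeps the last); returns when the fingers have stopped.
- env.hold(seconds).
- env.inverse_kinematics(position, orientation): joint angles nearest the present ones, or None.
- env.capture(name): name is "scene" or "top" or "wrist"; returns a dict with "color" (480x640x3 uint8, red, green, blue), "mtx" (3x3 intrinsics, pixels), "extrinsics" (4x4, takes a point from camera to world coordinates). Camera axes: x right, y down, z forward; pixel columns grow to the right and rows downward; lengths in m; the calibration is good to about 2 mm. A picture is of the moment at which its call begins. There is no depth.
A pose or a line that the arm cannot do raises env.IKError and nothing moves.
- env.sign_off(): hands the job in; it is judged then, once.
Trained networks look in the newest picture that a camera, given by its name, has taken for a name from the list of things; names that differ only in an ending like _2 or _b are one class to them, and where a whole thing is asked for, a point or a joint stands for the part that bears it (a point fixed in the world has none). Each returns a list of dicts, best first, with "p" (0 to 1); they miss things now and then, are a little off and sometimes report something else, mostly with a low value. They report only what shows in the picture. A call takes as long as a camera call.
- env.spot_in(camera, thing): "box" ([left, top, width, height] as shares, 0 to 1, of the picture: columns of its width, rows of its height, round what is visible of it).
- env.masks_of(camera, thing): "pixels" (480x640 bool, what is visible of it) and "box" ([left, top, width, height] as shares, 0 to 1, of the picture: columns of its width, rows of its height, round what is visible of it).
Readings, each from a call of its own:
- env.current_time_s(): time.
- env.current_joint_pos(): joint angles.
- env.current_joint_vel(): joint speeds.
- env.current_joint_efforts(): joint torques, N m.
- env.current_position(): TCP position.
- env.current_ee_rot(): TCP orientation.
- env.current_contact_force(): force on the tool from outside, world axes, zero at the start.
- env.current_moment(): the same for the moment, N m.
- env.current_opening(): opening from 0.0 (shut) to 1.0 (fully open).
- env.current_finger_force(): force on a finger pad.
Only numpy, scipy, OpenCV 4.12 (cv2) and the standard library are available. Lean on these libraries where they do the work, as an engineer would, in place of code of your own. Each camera call takes 0.05 s, during which the arm holds its last target. There are 200 camera calls.

## Working session

There is one attempt and no reset: what is moved stays moved. The work goes in short steps, each a Python script; the robot and the scene stay as the last script left them, time stands still between calls to the robot, and variables do not carry over. Pictures are saved under pics/ and viewed, at most 10 in all, crops included, and the job is handed in when it is done.

```bash
mkdir -p pics; python3 - <<'E'
from workcell import env
import cv2,numpy as np
for c in ["scene","top"]:
    r=env.capture(c); cv2.imwrite(f"pics/{c}0.png",r["color"][:,:,::-1])
    print(c,r["mtx"].round(1).tolist(),r["extrinsics"].round(4).tolist())
    for t in ["inspection_camera","lens","stand","rack","finger_long","finger_b","palm_shell","mug","battery","servo","screw_jar","screwdriver","tape_roll"]:
        print(t,[(round(d["p"],2),(np.array(d["box"])*[640,480,640,480]).round().astype(int).tolist()) for d in env.spot_in(c,t)[:5]])
print(env.current_time_s(),env.current_ee_rot())
E
```

```text
scene [[448.7, 0.0, 322.8], [0.0, 448.7, 237.9], [0.0, 0.0, 1.0]] [[-0.1534, 0.6883, -0.709, 1.1214], [0.9881, 0.1105, -0.1066, 0.0939], [0.005, -0.717, -0.6971, 0.6625], [0.0, 0.0, 0.0, 1.0]]
inspection_camera [(0.84, [433, 264, 36, 28])]
lens [(0.81, [432, 264, 37, 27]), (0.38, [298, 198, 12, 32])]
stand [(0.63, [326, 272, 46, 64])]
rack [(0.84, [124, 224, 89, 36]), (0.48, [188, 212, 15, 30])]
finger_long [(0.56, [143, 202, 21, 37])]
finger_b [(0.71, [169, 212, 12, 33]), (0.59, [189, 211, 10, 34])]
palm_shell [(0.77, [458, 340, 73, 63]), (0.25, [130, 210, 13, 30])]
mug [(0.67, [89, 293, 82, 71])]
battery [(0.71, [368, 206, 16, 25]), (0.16, [326, 272, 48, 62])]
servo [(0.92, [388, 342, 22, 36]), (0.49, [224, 346, 57, 59])]
screw_jar [(0.74, [295, 198, 14, 32]), (0.43, [436, 266, 33, 28])]
screwdriver [(0.56, [471, 186, 15, 56])]
tape_roll [(0.75, [225, 346, 57, 57])]
top [[469.6, 0.0, 318.4], [0.0, 469.6, 238.5], [0.0, 0.0, 1.0]] [[-0.0175, -0.9942, 0.1061, 0.4634], [-0.9998, 0.017, -0.0061, 0.025], [0.0042, -0.1062, -0.9943, 1.1538], [0.0, 0.0, 0.0, 1.0]]
inspection_camera [(0.84, [212, 251, 26, 16]), (0.56, [332, 143, 38, 38])]
lens [(0.68, [482, 256, 9, 10]), (0.66, [211, 247, 25, 24]), (0.21, [190, 308, 9, 83])]
stand [(0.86, [277, 202, 34, 33])]
rack [(0.95, [418, 247, 76, 30])]
finger_long [(0.62, [460, 256, 16, 7])]
finger_b [(0.59, [446, 255, 12, 8])]
palm_shell []
mug [(0.78, [420, 144, 46, 42])]
battery [(0.76, [276, 308, 22, 32])]
servo [(0.53, [253, 168, 15, 28])]
screw_jar [(0.51, [343, 302, 17, 18])]
screwdriver [(0.77, [192, 311, 9, 80]), (0.51, [274, 201, 37, 34]), (0.23, [176, 168, 44, 38])]
tape_roll [(0.77, [333, 144, 39, 37]), (0.22, [482, 256, 10, 10])]
1.4 [-3.17265492e-06  1.19086007e-01  9.92883942e-01 -8.07162806e-06]
```

```bash
python3 - <<'E'
import cv2,numpy as np
s=cv2.imread("pics/scene0.png");t=cv2.imread("pics/top0.png")
a=cv2.resize(s[195:265,115:220],None,fx=3.8,fy=3.8,interpolation=2)
b=cv2.resize(s[255:345,315:480],None,fx=2.4,fy=2.4,interpolation=2)
c=cv2.resize(t[190:290,190:330],None,fx=2.85,fy=2.85,interpolation=2)
d=cv2.resize(t[230:290,410:505],None,fx=4.2,fy=4.2,interpolation=2)
o=np.zeros((600,800,3),np.uint8)
for im,(x,y) in [(a,(0,0)),(b,(400,0)),(c,(0,300)),(d,(400,300))]:
    im=im[:300,:400]; o[y:y+im.shape[0],x:x+im.shape[1]]=im
cv2.imwrite("pics/crop0.png",o)
E
```

```text
(no output)
```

View pics/scene0.png

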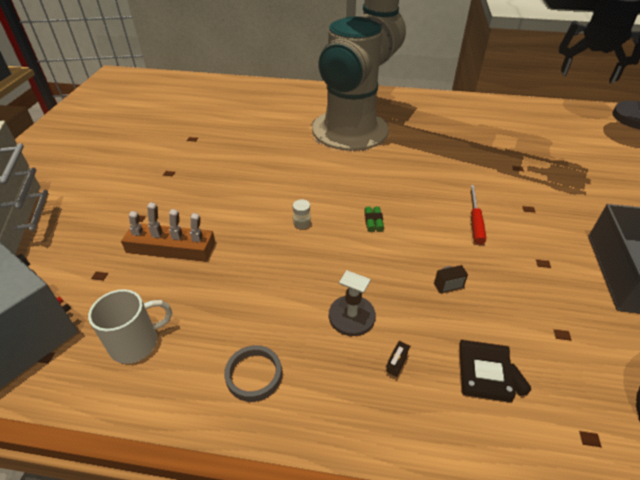

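View pics/crop0.png

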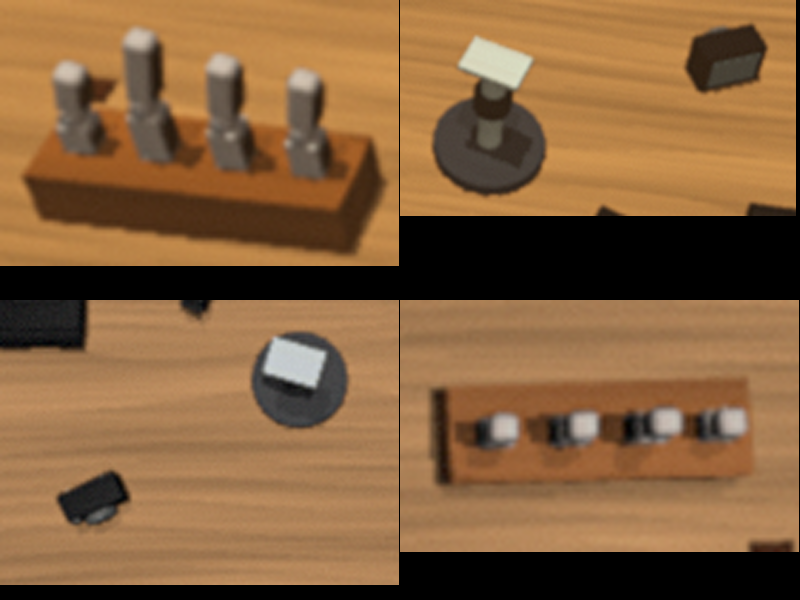

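```bash
cat > h.py <<'E'
from workcell import env
import numpy as np, cv2
from scipy.spatial.transform import Rotation as R
def down(a):
    y=np.array([np.cos(a),np.sin(a),0]);z=np.array([0,0,-1.]);x=np.cross(y,z)
    return R.from_matrix(np.stack([x,y,z],1)).as_quat(scalar_first=True)
def to_plane(r,uv,z):
    uv=np.atleast_2d(np.asarray(uv,float)); E=r["extrinsics"]
    d=np.c_[uv,np.ones(len(uv))]@np.linalg.inv(r["mtx"]).T@E[:3,:3].T
    return E[:3,3]+d*((z-E[2,3])/d[:,2])[:,None]
def proj(r,P):
    P=np.atleast_2d(P); E=r["extrinsics"]; c=(P-E[:3,3])@E[:3,:3]
    uv=c@r["mtx"].T; return uv[:,:2]/uv[:,2:]
def rect(r,mask,z):
    # min-area rectangle of mask in world plane z: centre, sizes, angle of long side
    v,u=np.nonzero(mask); P=to_plane(r,np.c_[u,v],z)[:,:2]
    b=cv2.boxPoints(cv2.minAreaRect((P*1000).astype(np.float32)))/1000
    e=[b[1]-b[0],b[2]-b[1]]; l=[np.linalg.norm(k) for k in e]; i=int(l[1]>l[0])
    return b.mean(0).round(4),(round(l[i],4),round(l[1-i],4)),round(float(np.arctan2(e[i][1],e[i][0])%np.pi),3)
E
python3 - <<'E'
from h import *
r=env.capture("top")
for t,z in [("inspection_camera",.03),("stand",.006),("rack",.034),("battery",.01),("screw_jar",.05),("screwdriver",.01)]:
    m=env.masks_of("top",t); print(t,m and (m[0]["p"],rect(r,m[0]["pixels"],z)))
m=np.zeros((480,640),bool); c=r["color"][190:245,265:320].min(2); m[190:245,265:320]=c>150
print("plate",rect(r,m,.1))
env.goto([0.43,0.13,0.30],down(np.pi/2-.3)); w=env.capture("wrist")
E0=w["extrinsics"]; print(E0.round(3).tolist(),w["mtx"].round(1).tolist())
cv2.imwrite("pics/w1.png",w["color"][:,:,::-1]); print(env.current_time_s(),env.current_joint_pos())
E
```

```text
inspection_camera (0.68, (array([0.5349, 0.2475], dtype=float32), (np.float32(0.0583), np.float32(0.0378)), 2.023))
stand (0.89, (array([0.6375, 0.0754], dtype=float32), (np.float32(0.0775), np.float32(0.0754)), 0.774))
rack (0.7, (array([ 0.5236, -0.3099], dtype=float32), (np.float32(0.1811), np.float32(0.0597)), 1.599))
battery (0.73, (array([0.3781, 0.0949], dtype=float32), (np.float32(0.0672), np.float32(0.039)), 0.158))
screw_jar (0.71, (array([ 0.4104, -0.057 ], dtype=float32), (np.float32(0.0372), np.float32(0.0369)), 1.547))
screwdriver (0.61, (array([0.324, 0.317], dtype=float32), (np.float32(0.1828), np.float32(0.024)), 0.011))
plate (array([0.639 , 0.0753], dtype=float32), (np.float32(0.0435), np.float32(0.0292)), 1.26)
[[0.295, 0.906, 0.304, 0.352], [0.956, -0.28, -0.093, 0.155], [0.001, 0.318, -0.948, 0.442], [0.0, 0.0, 0.0, 1.0]] [[340.6, 0.0, 324.4], [0.0, 340.6, 241.4], [0.0, 0.0, 1.0]]
3.5917 [ 2.12934978e-01 -1.68043097e-01  1.47704146e+00  1.17255075e-04
  1.83299890e+00 -1.05915928e+00]
```

```bash
python3 - <<'E'
from h import *
ims=[]
for p,a,t,z in [([.62,.077,.24],1.26,"stand",.1),([.535,.249,.17],2.023,"inspection_camera",.03)]:
    env.goto(p,down(a)); w=env.capture("wrist"); np.savez(f"{t}.npz",**w)
    m=env.masks_of("wrist",t); print(t,[(round(k["p"],2),rect(w,k["pixels"],z)) for k in m[:2]])
    ims.append(w["color"][:,:,::-1].copy()); cv2.imwrite(f"pics/w_{t}.png",ims[-1])
    print(env.current_time_s(),env.current_position())
cv2.imwrite("pics/two.png",np.hstack([cv2.resize(i[:, 80:560],(400,400)) for i in ims]))
E
```

```text
stand [(0.76, (array([0.619 , 0.0809], dtype=float32), (np.float32(0.0724), np.float32(0.0635)), 2.888))]
4.525 [0.61951402 0.0779692  0.24192286]
inspection_camera [(0.76, (array([0.5349, 0.2485], dtype=float32), (np.float32(0.0546), np.float32(0.0402)), 1.991))]
5.4583 [0.53610649 0.24791286 0.17118961]
```

View pics/two.png

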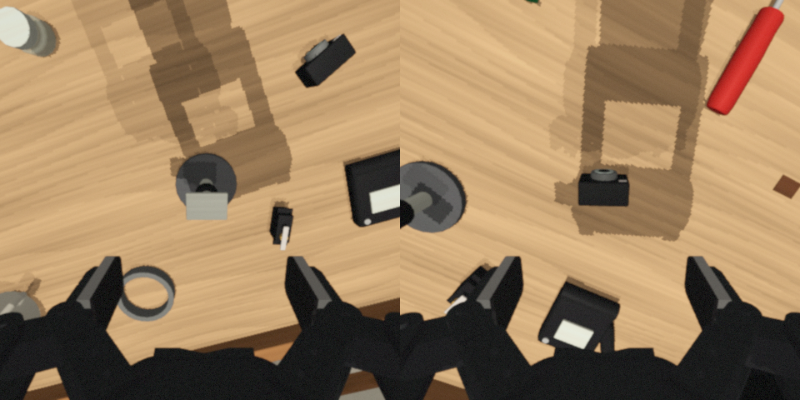

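```bash
cat >> h.py <<'E'
from scipy.optimize import minimize
def boxpts(lo,hi): return np.array([[x,y,z] for x in (lo[0],hi[0]) for y in (lo[1],hi[1]) for z in (lo[2],hi[2])])
def place(P,x,y,yaw): 
    return P@R.from_euler("z",yaw).as_matrix().T+[x,y,0]
def barrel(): 
    t=np.linspace(0,2*np.pi,24); return np.array([[x,.014*np.cos(k),.022+.014*np.sin(k)] for x in (-.013,-.020) for k in t])
CAM=[boxpts([-.013,-.026,0],[.013,.026,.04]),barrel()]
PLATE=[boxpts([-.015,-.022,.1],[.015,.022,.1])]
def fit(r,mask,parts,p0):
    S=4; big=cv2.resize(mask.astype(np.uint8),None,fx=S,fy=S,interpolation=0)
    def cost(q):
        im=np.zeros_like(big)
        for P in parts:
            uv=(proj(r,place(P,q[0]/1e3,q[1]/1e3,q[2]/50))+.5)*S
            cv2.fillConvexPoly(im,cv2.convexHull(uv.astype(np.float32)).round().astype(np.int32),1)
        return 1-(im&big).sum()/(im|big).sum()
    q0=np.array([p0[0]*1e3,p0[1]*1e3,p0[2]*50])
    best=None
    for s in (6,2,1):
        o=minimize(cost,q0,method="Nelder-Mead",options=dict(initial_simplex=np.vstack([q0,q0+np.eye(3)*s]),xatol=.02,fatol=1e-5)); q0=o.x
    return (q0/[1e3,1e3,50]).round(4),round(1-o.fun,3)
def roi(m,c,h):
    o=np.zeros_like(m); u,v=int(c[0]),int(c[1]); s=np.s_[max(v-h,0):v+h,max(u-h,0):u+h]; o[s]=m[s]
    n,l,st,_=cv2.connectedComponentsWithStats(o.astype(np.uint8)); return l==1+st[1:,4].argmax()
def camfit(r,p0,z0=0):
    c=r["color"].astype(int); uv=proj(r,[p0[0],p0[1],z0+.03])[0]
    m=roi((c.max(2)-c.min(2)<25)&(c.max(2)<170),uv,60)
    return fit(r,m,[P+[0,0,z0] for P in CAM],p0)
def platefit(r,p0):
    c=r["color"].astype(int); uv=proj(r,[p0[0],p0[1],.1])[0]
    m=roi((c.max(2)-c.min(2)<30)&(c.max(2)>115),uv,45)
    return fit(r,m,PLATE,p0)
E
python3 - <<'E'
from h import *
w=dict(np.load("inspection_camera.npz")); print(camfit(w,[.536,.249,.45]))
w=dict(np.load("stand.npz")); print(platefit(w,[.639,.075,-.31]))
r=env.capture("top"); print("top",platefit(r,[.639,.075,-.31]))
r=env.capture("scene"); print("scene",platefit(r,[.639,.075,-.31]),camfit(r,[.536,.249,.45]))
E
```

```text
(array([0.5391, 0.2491, 0.4021]), np.float64(0.897))
(array([ 0.6376,  0.075 , -0.3071]), np.float64(0.966))
top (array([ 0.6396,  0.0759, -0.3236]), np.float64(0.933))
scene (array([ 0.6421,  0.074 , -0.3172]), np.float64(0.893)) (array([0.5427, 0.2575, 1.1187]), np.float64(0.374))
```

```bash
python3 - <<'E'
from h import *
env.goto([.539,.249,.13],down(.402+np.pi/2)); env.hold(.3); w=env.capture("wrist"); np.savez("cam2.npz",**w)
f,i=camfit(w,[.539,.249,.402]); print(f,i,env.current_position())
im=w["color"][:,:,::-1].copy()
for P in CAM:
    cv2.polylines(im,[cv2.convexHull(proj(w,place(P,*f)).astype(np.float32)).round().astype(int)],1,(0,255,0),1)
u,v=proj(w,[f[0],f[1],.03])[0].astype(int); cv2.imwrite("pics/fit.png",cv2.resize(im[v-60:v+60,u-80:u+80],None,fx=4,fy=4))
print(env.current_time_s())
E
```

```text
[0.5386 0.2496 0.4404] 0.898 [0.53939357 0.24916777 0.13122612]
6.1917
```

View pics/fit.png

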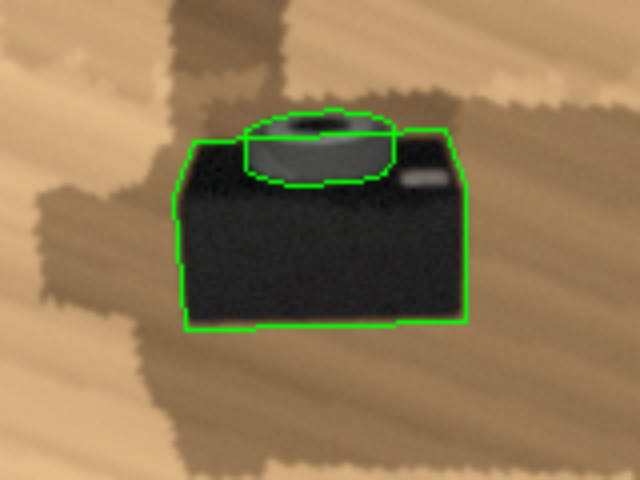

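```bash
python3 - <<'E'
from h import *
a=.42+np.pi/2
print(env.servo_line([.5388,.2495,.006],down(a),vel=.12,f_stop=15),env.current_position())
env.gripper_to(0.0,35); print(env.current_opening(),env.current_finger_force(),env.current_contact_force())
p=env.current_position()
env.servo_line([.5388,.2495,.19],vel=.15); env.hold(.2)
w=env.capture("wrist"); np.savez("held.npz",**w)
print(env.current_position(),env.current_opening(),env.current_finger_force(),env.current_time_s())
im=w["color"][:,:,::-1]; cv2.imwrite("pics/held.png",im[100:480,60:580])
E
```

```text
False [0.53944365 0.24976414 0.00706778]
0.6010833273450744 37.90300190448761 [0.20896053 0.76361653 3.10698428]
[0.53864529 0.24943728 0.18945586] 0.597619344623835 37.596121430397034 9.4083
```

View pics/held.png

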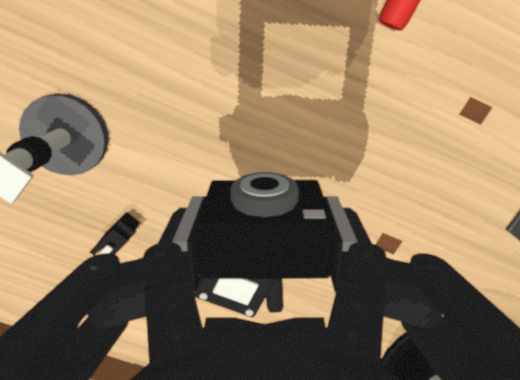

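```bash
python3 - <<'E'
from h import *
w=dict(np.load("held.npz")); p=np.array([.53865,.24944]); z0=.1895-.007
f=np.array([np.cos(.42),np.sin(.42)]);s=np.array([-f[1],f[0]])
im=w["color"].astype(int)
print(im[300:400:2,324].max(1))
for name,uv,z,x in [("lens",(324.5,284.5),z0+.022,-.02),("backtop",(324,378),z0+.04,.013)]:
    q=to_plane(w,uv,z)[0][:2]-p; print(name,(q@f-x).round(4),(q@s).round(4))
w2=dict(np.load("cam2.npz")); 
# same measure at bench view
c=w2["color"].astype(int); e=proj(w2,[.539,.2495,.04])[0].round().astype(int); print(e); print([tuple(k) for k in c[e[1]:e[1]+40:2,e[0]]][:0], c[e[1]-10:e[1]+40,e[0]].max(1))
E
```

```text
[ 74  87  86  84  83  83  86  83  74  25  21  29  26  27  30  25  26  23
  25  24  24  32  32  23  26  32  22  27  20  28  24  28  29  28  24  23
  29  31  30  38  46  48  46  48  45  48  50  43  43 119]
lens -0.0006 0.0001
backtop -0.002 -0.0001
[325 245]
[] [ 38  37  36  36  32  39  37  37  37  32  34  35  27  34  39  33  34  33
  32  35  36  31  38  33  59 100 137 147 148 150 154 155 155 155 153 151
 151 148 144 143 140 138 135 132 132 132 140 143 142 143]
```

```bash
python3 - <<'E'
from h import *
yaw=-.315; f=np.array([np.cos(yaw),np.sin(yaw)])
for d in (.075,):
    t=np.array([.639,.075])+f*d
    env.goto([*t,.22],down(yaw+np.pi/2)); env.hold(.3); w=env.capture("wrist"); np.savez("plate2.npz",**w)
    print(proj(w,[.639,.075,.1]),platefit(w,[.639,.075,yaw]),env.current_position(),R.from_quat(env.current_ee_rot(),scalar_first=True).as_matrix()[:,1],env.current_time_s())
cv2.imwrite("pics/plate2.png",w["color"][:,:,::-1])
E
```

```text
[[322.98029529 137.72221834]] (array([ 0.6388,  0.0751, -0.3162]), np.float64(0.852)) [0.710096   0.05255589 0.22022771] [3.08645512e-01 9.51177134e-01 8.91637586e-05] 10.7833
```

View pics/plate2.png

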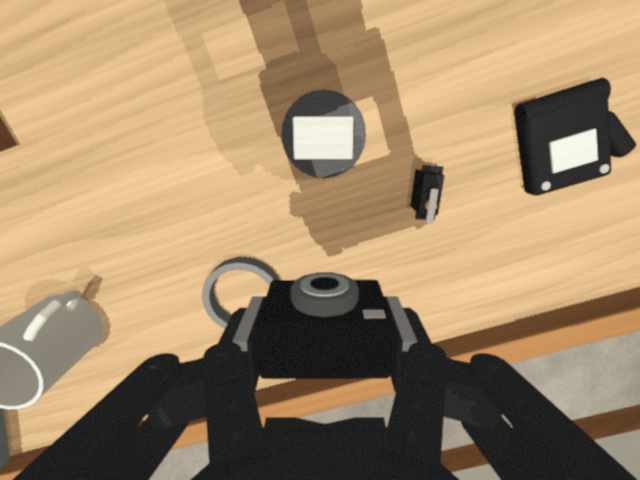

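```bash
python3 - <<'E'
from h import *
yaw=-.316; f=np.array([np.cos(yaw),np.sin(yaw)]); t=np.array([.6388,.0751])+f*.001
q=down(yaw+np.pi/2)
env.servo_line([*t,.15],q,vel=.15); env.hold(.15); print(env.current_position())
env.servo_line([*t,.115],q,vel=.08)
print(env.servo_line([*t,.102],q,vel=.02,f_stop=4),env.current_position(),env.current_contact_force())
env.gripper_to(0.8); print(env.current_opening())
env.servo_line([*t,.23],q,vel=.15); env.hold(.2)
w=env.capture("wrist"); np.savez("placed.npz",**w); t2=env.capture("top"); s=env.capture("scene")
for r,n in [(w,"w"),(t2,"t"),(s,"s")]: print(n,camfit(r,[.639,.075,-.316],.1))
u,v=proj(s,[.639,.075,.12])[0].astype(int)
o=np.hstack([cv2.resize(w["color"][80:380,140:500],(480,400)),cv2.resize(s["color"][v-55:v+55,u-44:u+44],(320,400))])
cv2.imwrite("pics/placed.png",o[:,:,::-1]); print(env.current_time_s())
E
```

```text
[0.64051145 0.07454233 0.15083946]
True [0.6399699  0.07483603 0.10668132] [ 0.24993139 -0.10516606  4.94444304]
0.7973081448717462
w (array([ 0.6194,  0.082 , -0.2621]), np.float64(0.625))
t (array([ 0.6461,  0.0741, -0.3667]), np.float64(0.172))
s (array([ 0.6431,  0.0746, -0.2988]), np.float64(0.347))
14.475
```

View pics/placed.png

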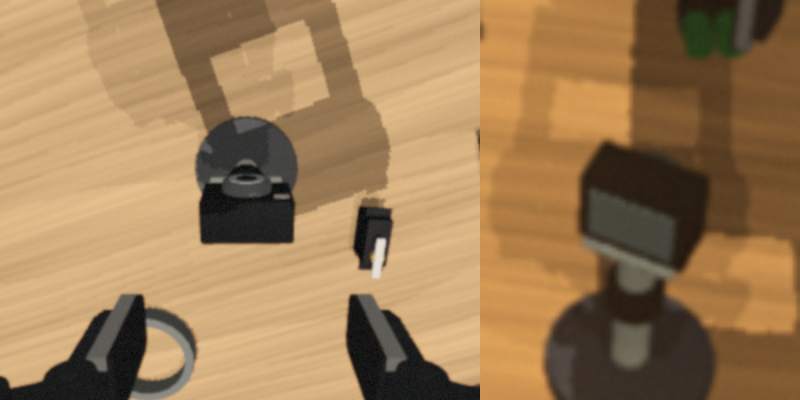

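```bash
cat >> h.py <<'E'
def finger(L,z0):
    # L tip length after hinge; tip link curled 0.21 rad toward +x
    tip=boxpts([-.0075,-.0075,0],[.0075,.0075,L-.05])@R.from_euler("y",.21).as_matrix().T+[0,0,.05]
    return [boxpts([-.0085,-.0085,.016],[.0085,.0085,.05])+[0,0,z0],tip+[0,0,z0]]
E
python3 - <<'E'
from h import *
w=dict(np.load("placed.npz")); l=to_plane(w,(324.5,214.3),.122)[0]; print("lens",l.round(4),np.array([.6388,.0751])-.02*np.array([np.cos(.316),-np.sin(.316)]))
env.goto([.53,-.2,.26],down(.03)); 
env.goto([.524,-.32,.22],down(.03)); env.hold(.3); w=env.capture("wrist"); np.savez("rack.npz",**w)
m=env.masks_of("wrist","finger_long"); print([(round(k["p"],2),(np.array(k["box"])*[640,480,640,480]).round().tolist()) for k in m])
print(env.current_position(),env.current_time_s())
if m: print(fit(w,m[0]["pixels"],finger(.098,.018),[.524,-.331,1.6]))
k=env.masks_of("wrist","rack"); print([(round(j["p"],2),rect(w,j["pixels"],.034)) for j in k])
im=w["color"][:,:,::-1].copy()
f=[.524,-.331,1.6]
for P in finger(.098,.018): cv2.polylines(im,[cv2.convexHull(proj(w,place(P,*f)).astype(np.float32)).round().astype(int)],1,(0,255,0),1)
cv2.imwrite("pics/rack.png",im)
E
```

```text
lens [0.6206 0.0812 0.122 ] [0.61979028 0.08131534]
[(0.74, [314.0, 222.0, 21.0, 30.0])]
[ 0.5243084  -0.31944258  0.22047629] 16.5917
(array([ 0.5251, -0.3331,  1.6626]), np.float64(0.91))
[(0.69, (array([ 0.5247, -0.3436], dtype=float32), (np.float32(0.0352), np.float32(0.0193)), 1.61)), (0.67, (array([ 0.5246, -0.3128], dtype=float32), (np.float32(0.1717), np.float32(0.0565)), 1.59))]
```

View pics/rack.png

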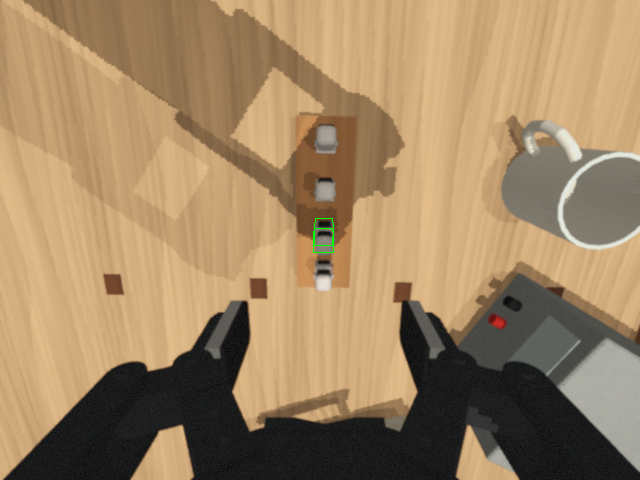

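```bash
python3 - <<'E'
from h import *
a=1.59-np.pi/2; g=np.array([.525,-.3336])+.006*np.array([np.cos(1.59),np.sin(1.59)])
env.gripper_to(.55)
env.servo_line([*g,.15],down(a),vel=.15)
print(env.servo_line([*g,.078],down(a),vel=.1,f_stop=12)); 
env.gripper_to(0,40); env.hold(.2); p=env.current_position(); print(p,env.current_opening(),env.current_finger_force(),env.current_contact_force())
np.save("grasp.npy",p)
env.servo_line([*g,.11],vel=.05); print(env.current_contact_force())
env.servo_line([*g,.22],vel=.15); env.hold(.2); w=env.capture("wrist"); np.savez("lift.npz",**w); cv2.imwrite("pics/lift.png",w["color"][120:420,120:520,::-1])
s=env.capture("scene"); cv2.imwrite("pics/lift_s.png",s["color"][:,:,::-1])
print(env.current_position(),env.current_opening(),env.current_time_s())
E
```

```text
False
[ 0.52523592 -0.3278044   0.07873251] 0.1701123667610955 41.66929364204407 [0.1812367  0.47180047 4.09677487]
[-0.33320111 -0.34113327 -0.01420876]
[ 0.52471289 -0.32749939  0.21928107] 0.1704489645793995 21.025
```

View pics/lift.png

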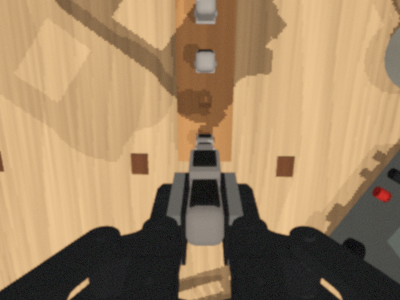

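```bash
python3 - <<'E'
from h import *
p=np.load("grasp.npy"); rel=np.array([.525,-.3336,.068])-p
yf=-.316; f=np.array([np.cos(yf),np.sin(yf),0]); lens=np.array([.6201,.0813,.122])
hinge=lens-.1*f
T=hinge-R.from_euler("z",yf-1.59).apply(rel); q=down(yf-np.pi/2); print(T,hinge)
env.servo_line([.5,-.3,.25],down(1.59-np.pi/2),vel=.2)
env.goto([T[0]-.04,T[1],.25],q)
env.servo_line([*T[:2],.2],q,vel=.15)
env.servo_line(T,q,vel=.1); env.hold(.4)
print(env.current_position(),env.current_opening(),env.current_finger_force(),env.current_time_s())
w=env.capture("wrist"); s=env.capture("scene"); t=env.capture("top")
np.savez("finw.npz",**w); np.savez("fins.npz",**s); np.savez("fint.npz",**t)
def ov(r,col):
    im=r["color"][:,:,::-1].copy()
    for P in [k+[0,0,hinge[2]-.05] for k in finger(.098,0)]+[]:
        cv2.polylines(im,[cv2.convexHull(proj(r,place(P,hinge[0],hinge[1],yf)).astype(np.float32)).round().astype(int)],1,col,1)
    for P in CAM: cv2.polylines(im,[cv2.convexHull(proj(r,place(P+[0,0,.1],.639,.075,yf)).astype(np.float32)).round().astype(int)],1,(0,0,255),1)
    return im
u,v=proj(s,hinge)[0].astype(int); si=ov(s,(0,255,0))[v-60:v+90,u-80:u+120]
cv2.imwrite("pics/fin.png",np.hstack([cv2.resize(ov(w,(0,255,0))[60:460,120:520],(400,400)),cv2.resize(si,(400,300))[:, :].copy() if 0 else cv2.copyMakeBorder(cv2.resize(si,(400,300)),0,100,0,0,0)]))
E
```

```text
[0.53044682 0.1102474  0.13273251] [0.52505139 0.11237671 0.122     ]
[0.53054108 0.11024718 0.13294041] 0.1675893086532605 41.12282574176788 25.4833
```

View pics/fin.png

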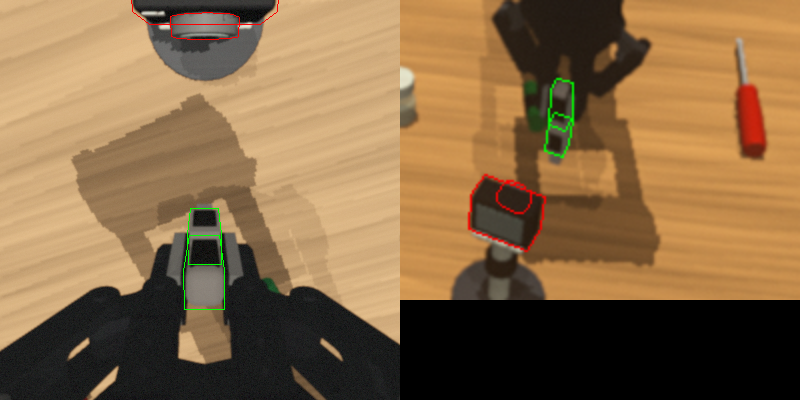

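```bash
python3 -c "
from workcell import env
print(env.current_position(),abs(env.current_joint_vel()).max()); print(env.sign_off())"
```

```text
[0.53046891 0.11020557 0.13277342] 0.0014768908152541266
the job is handed in; nothing more can be done
None
```

The job is handed in, at about 25.5 s of the 58 s allowed: the camera stands centred and square on the stand plate with its lens towards the robot, and the longest finger is held still and upright, tip up, about 100 mm in front of the lens with its palm side facing it and its hinge at lens height.

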